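# Load the bead tumbler and hold its run lever

### The arm

A 6-joint arm with a two-finger parallel gripper is mounted at the origin on the work surface. World frame = base frame: x ahead of the robot, y to its left, z up, the work surface at z = 0. Lengths are in m, angles in degrees, forces in N, time in s.
With the tool pointing down it reaches from about 0.25 to 0.725 m from the base axis. Payload 9.7 kg.
Tool frame: the origin (TCP) lies at the very end of the fingers, on their centre line; the grasp point (between the pads) lies 19 mm behind it (bot.grip_depth is the distance from the TCP to the grasp point, in m); z points along the fingers, y is the direction in which the jaws open and shut (so a half turn about z gives the same grasp; the last joint's range is limited). The gripper opens to 85 mm and grips with 20 to 120 N. Pads are 22 mm wide; open, the fingers measure 114 mm over their backs; the gripper's body (76 mm by 85 mm) begins 54 mm behind the grasp point. The pads swing forward as they close: fully open they stand 13 mm farther back than shut.
Start: joints at [-71.047, 4.979, 10.078, 95.1, 0, 90], TCP at [0.179, -0.52, 0.231] pointing down, gripper open.
Joint ranges: [-179.16, 179.16], [-48.56, 103.87], [-65.8, 70.77], [-126.05, 130.52], [-82.76, 87.17], [-180, 180]. Speed limits (degrees/s): [127.2, 127.2, 147.25, 180, 180, 180].

### API

Orientations are given as [roll, pitch, yaw] about the fixed x, y, z axes, in that order (R = Rz(yaw) Ry(pitch) Rx(roll)).
In Python, from workcell import bot, viewer gives the robot as it stands.
- The arm moves only by the tool arm_command, never from a script. Its argument "motion" is a list of rows, each a list of 3 entries, a list of its own where there are three numbers: the opening, from 0 (shut) to 1 (fully open), then the shift along the tool's x, y, z in units of 60 mm (1.0 is 60 mm), then the turn, a rotation vector about the tool's x, y, z in units of 6 degrees (1.0 is 6 degrees). A call has 1 to 12 rows; each row shifts and turns the commanded pose from where the row before left it, along the tool's axes as they then stand; what a row does not reach is not made up. A row lasts 1/8 s, in which the tool goes at most 62.5 mm and 10.7 degrees, less where a joint would pass 70% of its speed; a pose out of reach is approached as far as the arm can. A call is refused whole if a number of a shift passes 1 or a number of a turn 1, either way. A call with a gripper value outside its range is refused whole. The fingers move at their own pace and stop on an object; "newtons" is the grip in N (left out, the last holds). Time passes only in rows, so rows that do not move let the fingers close. It gives the time, the measured TCP pose, the force and the opening at its end, in the units of the state.
- bot.get_obs(): the state, without advancing time (a new reading comes with each control period).
- viewer.camera(name): name is "scene" or "top" or "wrist"; returns the picture (384x512x3 uint8, blue, green, red); there is no depth.
- viewer.calibration(name): a dict with "fx", "fy", "cx", "cy" (pixels), "T" (4x4, takes a point from camera to world coordinates). Camera axes: x right, y down, z forward; pixel columns grow to the right and rows downward; lengths in m; the calibration is good to about 2 mm. A picture is of the moment at which its call begins: read the wrist's pose just before it. calibration takes no time and is no camera call; for the wrist camera it gives the pose at the moment of the call.
- bot.job_done(): hands the job in, once; it reports no verdict.
The state is a dict: "time": time; "q": joint angles; "qd": joint speeds; "joint_efforts": joint torques, N m; "ee_pos": TCP position; "tcp_rot": TCP orientation; "wrist_force": force on the tool from outside, world axes, zero at the start; "torque": the same for the moment, N m; "opening": finger opening in m.
Only numpy, scipy, OpenCV 4.12 (cv2) and the standard library are available. Lean on these libraries where they do the work, as an engineer would, in place of code of your own. Each camera call takes 0.05 s, during which the arm holds its last target.

### The job

Tip all five wooden pieces off the scoop tray into the open bowl of the tumbler without touching the pieces with the fingers, and put the empty tray back down flat on the desk. Then swing the tumbler's sprung run lever, the one with the upright black post, forward (away from you) with the fingers until it is wound fully to its stop, and finish while still holding it there: it springs back if you let go. Leave the other things on the desk where they are.

Things in the scene. Friction and masses are not known exactly. Their poses are not given: they have to be found in the camera images.
- tumbler: tumbler (bead polisher), fixed to the desk: grey base plate 170 x 260 x 30 mm with a round open bowl (outer rim 160 mm across, inside 152 mm, narrowing to about 120 mm at the floor) at its +y end and a lever on a pivot at its -y end. Origin on the desk; the base plate spans x -85..85, y -110..150 mm in this frame. A 14 x 22 mm steel stop block stands at (35, -98) mm, top 74 mm above the desk. Its front (-x) roughly faces the robot
- bowl_mouth (a point): centre of the bowl's mouth, level with the rim, 95 mm above the desk; the bowl's inner floor is 60 mm lower. In the tumbler's frame it lies at (0, 68, 95) mm; axes as the tumbler's
- pivot_axis (a point): point on the run lever's vertical pivot axis, 60 mm above the desk; in the tumbler's frame at (20, -65, 60) mm; axes as the tumbler's
- run_pivot (a joint): angle of the run lever in rad: 0 at rest (lever points from the pivot along -150 degrees in the tumbler's frame, i.e. towards the tumbler's front and its -y side), growing anticlockwise seen from above to 1.05 at its stop (lever points straight along the tumbler's -y). A spring always pulls it back to 0: it takes about 4.5 N at the post to start it and about 10 N to hold it at the stop
- run_lever: the moving run lever: an aluminium bar 12 mm wide reaching from the pivot along its own x, underside 62 mm and top 72 mm above the desk, with an upright black round post of 16 mm diameter at 90 mm from the pivot axis, its top 125 mm above the desk. Origin on the pivot axis, 60 mm above the desk; z up
- post_top (a point): centre of the top of the run lever's black post, 125 mm above the desk; the post can be pinched or pushed over the 50 mm below it
- tray: loose aluminium scoop tray, 120 x 94 mm with a 3 mm floor and 20 mm high, 3 mm thick walls on three sides, open at its -x end, with a wooden bar handle behind its +x end. About 110 to 180 g. Origin at the centre of the underside of the floor; the pieces lie on it; z up
- tray_grip (a point): middle of the tray's bar handle, 100 mm behind the tray's origin along its +x and 33 mm above its underside. The bar is 14 mm wide (tray y), 22 mm high and runs 62 mm along the tray's x, 69..130 mm from the origin; nothing lies under it. Axes as the tray's
- tray_lip (a point): middle of the open edge of the tray's floor, 60 mm from the origin along -x, on the upper face; the pieces leave over this edge, sliding once the tray is tilted by about 25 to 36 degrees nose down
- disc_a: disc 28 mm across, 12 mm high, about 14 g, plain wooden, lying on the tray at the start; origin at the centre of its underside. One of the five pieces to load
- disc_b: disc like disc_a, plain wooden, lying on the tray at the start; origin at the centre of its underside. One of the five pieces to load
- block_a: block 24 x 18 x 16 mm, about 14 g, plain wooden, lying on the tray at the start; origin at the centre of its underside. One of the five pieces to load
- block_b: block like block_a, plain wooden, lying on the tray at the start; origin at the centre of its underside. One of the five pieces to load
- cone: blunt cone 26 mm across the foot, 26 mm high, about 14 g, plain wooden, lying on the tray at the start; origin at the centre of its underside. One of the five pieces to load
- tape_roll: bystander: roll of paper tape 70 mm across, 18 mm high; origin under its centre
- brush: bystander: a flat brush with a wooden handle lying on the desk, about 200 mm long and 15 to 20 mm high
- glue: bystander: white bottle 52 mm across, 130 mm high; origin under its centre
- mug: bystander: mug 76 mm across, 85 mm high, with a handle; origin under its centre
- paint_jar: bystander: jar 60 mm across, 65 mm high; origin under its centre
- sanding_block: bystander: cork block 90 x 55 x 28 mm; origin under its centre

How it is judged:
By the outcome, as a careful person would: the job done as asked, in the order asked, and still so for the second after the job is handed in, while the arm keeps its last pose, push and grip.
It also fails if it takes over 67 s, if anything falls off the work surface, if the arm or the gripper's body presses on something with over 40 N, if the wrist force passes 120 N, or if a joint passes its speed limit or range.

## Working session

There is one attempt and no reset: what is moved stays moved. The work goes in short steps, Python scripts to look and compute and a tool call to move; the robot and the scene stay as the last step left them, time stands still between calls to the robot, and variables do not carry over. Pictures are saved under pics/ and viewed, and the job is handed in when it is done.

Besides the shell and the picture viewer there is one more tool, called in YAML: its name, and indented under it one key for each argument. arm_command: Moves the arm, as the interface text tells. Its arguments: {"type":"object","properties":{"motion":{"type":"array"},"newtons":{"type":"number"}},"required":["motion"]}

```bash
ls; mkdir -p pics; python3 - <<'E'
from workcell import bot, viewer
import cv2
print(bot.get_obs())
for n in ["scene","top"]:
    im=viewer.camera(n); cv2.imwrite(f"pics/{n}0.png",im); c=viewer.calibration(n); print(n,c)
E
```

```text
pics
{'time': 0.0, 'q': array([-7.10457665e+01,  5.01128385e+00,  1.00342914e+01,  9.51000912e+01,
        2.90980150e-03,  9.00003782e+01]), 'qd': array([-0.01081859, -0.07209923,  0.12147673, -0.01212816,  0.00948335,
        0.06052127]), 'joint_efforts': array([ 5.29457539e-04, -5.20395541e+01,  4.64796317e+01,  1.63446693e-02,
        7.77834816e-05,  1.61836232e-05]), 'ee_pos': array([ 0.17858466, -0.51995191,  0.23057986]), 'tcp_rot': array([-1.79922916e+02, -2.90929003e-03,  1.89538514e+01]), 'wrist_force': array([ 0.14712278, -0.02135505,  0.60105235]), 'torque': array([-0.0271224 ,  0.0088886 , -0.00992768]), 'opening': 0.08537055321605191}
scene {'fx': 375.79905408538104, 'fy': 375.79905408538104, 'cx': 252.5037120434206, 'cy': 191.7070789216882, 'T': array([[ 0.29013271,  0.73657103, -0.61097146,  1.21055516],
       [ 0.95691717, -0.21561208,  0.19447613, -0.19749678],
       [ 0.01151266, -0.64107297, -0.76739358,  0.94885419],
       [ 0.        ,  0.        ,  0.        ,  1.        ]])}
top {'fx': 432.890619504408, 'fy': 432.890619504408, 'cx': 260.68546888119585, 'cy': 195.09104708498145, 'T': array([[ 0.16610123, -0.96460226,  0.20482396,  0.29730061],
       [-0.98609983, -0.1633587 ,  0.03034914, -0.01034369],
       [ 0.00418492, -0.2070179 , -0.9783282 ,  1.14453374],
       [ 0.        ,  0.        ,  0.        ,  1.        ]])}
```

View pics/scene0.png

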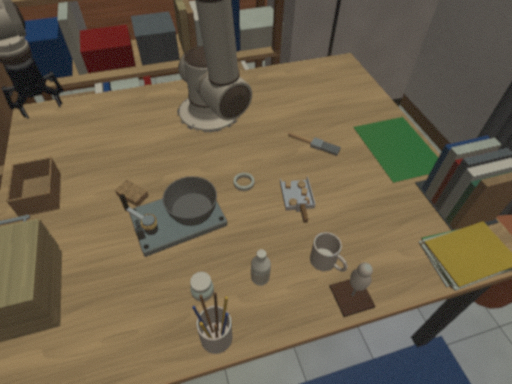

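View pics/top0.png

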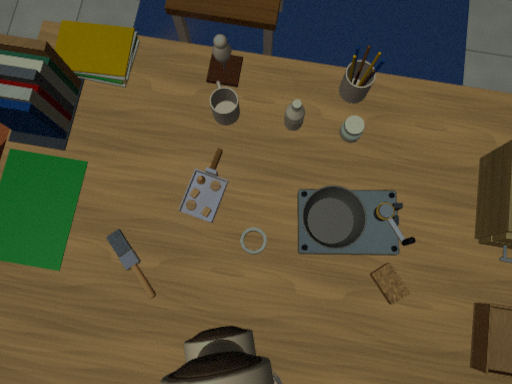

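The top view shows the tray at about (205,195) with its handle pointing away at (216,158), the tumbler at (350,220), and the lever post at about (408,241). I'll zoom in to measure.

```bash
python3 - <<'E'
import cv2
t=cv2.imread("pics/top0.png")
a=cv2.resize(t[135:235,165:265],None,fx=6,fy=6,interpolation=cv2.INTER_CUBIC);cv2.imwrite("pics/traycrop.png",a)
a=cv2.resize(t[175:275,285:420],None,fx=5.9,fy=5.9,interpolation=cv2.INTER_CUBIC);cv2.imwrite("pics/tumcrop.png",a)
E
```

```text
(no output)
```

View pics/traycrop.png

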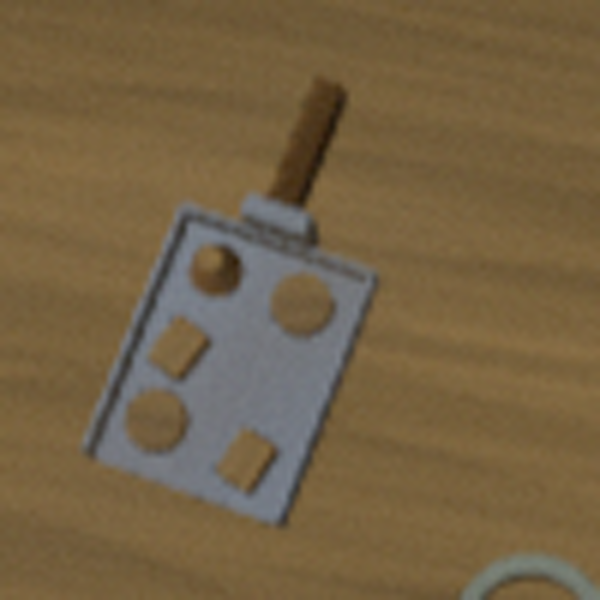

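View pics/tumcrop.png

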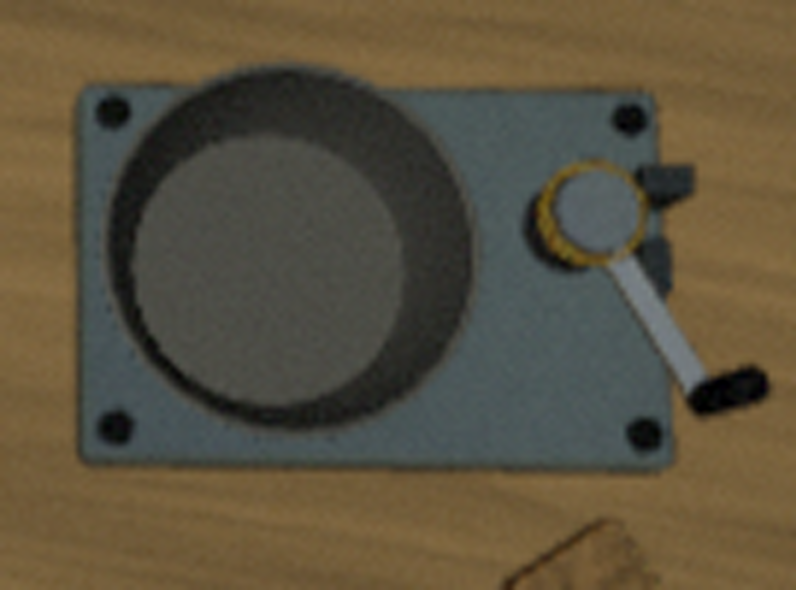

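```bash
cat > h.py <<'E'
import numpy as np, cv2
from workcell import bot, viewer
def ray(c,u,v,z):
    T=c["T"]; d=T[:3,:3]@np.array([(u-c["cx"])/c["fx"],(v-c["cy"])/c["fy"],1.]); o=T[:3,3]
    return o+d*(z-o[2])/d[2]
def proj(c,p):
    T=c["T"]; q=T[:3,:3].T@(np.asarray(p)-T[:3,3]); return np.array([q[0]/q[2]*c["fx"]+c["cx"],q[1]/q[2]*c["fy"]+c["cy"]])
E
python3 - <<'E'
from h import *
c=viewer.calibration("top")
def tr(u,v,z): return ray(c,165+(u-2.5)/6,135+(v-2.5)/6,z)
P=[tr(183,205,.02),tr(378,272,.02),tr(283,525,.02),tr(92,455,.02)]
for p in P: print(p.round(4))
print("lens",[np.linalg.norm(P[i]-P[(i+1)%4]).round(4) for i in range(4)])
a=(P[0]-P[3]+P[1]-P[2]); print("yaw",np.degrees(np.arctan2(a[1],a[0])), "c",np.mean(P,0))
h1=tr(332,84,.044);h0=tr(285,200,.044);print("handle",h0,h1,np.degrees(np.arctan2(*(h1-h0)[[1,0]])))
def tu(u,v,z): return ray(c,285+(u-2.5)/5.9,175+(v-2.5)/5.9,z)
B=[tu(80,88,.03),tu(655,92,.03),tu(675,465,.03),tu(80,465,.03)]
for p in B: print(p.round(4))
a=(B[0]-B[1]+B[3]-B[2]); yaw=np.arctan2(a[1],a[0])-np.pi/2; print("tyaw",np.degrees(yaw), "c",np.mean(B,0))
R=np.array([[np.cos(yaw),-np.sin(yaw)],[np.sin(yaw),np.cos(yaw)]])
o=np.mean(B,0)[:2]-R@[0,.02]; print("origin",o)
print("bowl pred",o+R@[0,.068],"meas",tu(291,248,.095))
print("pivot pred",o+R@[.02,-.065], "knob", tu(598,212,.08))
a=np.radians(-150);print("post rest",o+R@(np.array([.02,-.065])+.09*np.array([np.cos(a),np.sin(a)])),"meas top",tu(742,388,.125))
print("post stop",o+R@[.02,-.155],"stopblk",o+R@[.035,-.098])
E
```

```text
[0.5747 0.2104 0.02  ]
[0.5589 0.1187 0.02  ]
[0.4401 0.1389 0.02  ]
[0.4565 0.2274 0.02  ]
lens [np.float64(0.0931), np.float64(0.1205), np.float64(0.09), np.float64(0.1193)]
yaw -8.918659633253045 c [0.50752922 0.17386888 0.02      ]
handle [0.57844686 0.16208196 0.044     ] [0.63421337 0.1516256  0.044     ] -10.619797527885556
[ 0.562  -0.0707  0.03  ]
[ 0.6032 -0.3249  0.03  ]
[ 0.4393 -0.3505  0.03  ]
[ 0.3962 -0.0956  0.03  ]
tyaw 9.393402632358868 c [ 0.50019602 -0.21044489  0.03      ]
origin [ 0.50346027 -0.23017671]
bowl pred [ 0.49236183 -0.16308852] meas [ 0.49380333 -0.16390604  0.095     ]
pivot pred [ 0.53380089 -0.29104088] knob [ 0.5335949  -0.29231945  0.08      ]
post rest [ 0.4642483  -0.34815861] meas top [ 0.46211895 -0.34486658  0.125     ]
post stop [ 0.54849001 -0.37983406] stopblk [ 0.55398577 -0.32115019]
```

```bash
cat >> h.py <<'E'
from scipy.spatial.transform import Rotation as Rn, Slerp
def cur():
    o=bot.get_obs(); return o["ee_pos"],Rn.from_euler("xyz",o["tcp_rot"],degrees=True)
def plan(op,waypts,start=None,ease=False):
    """waypts: list of (pos, Rotation, nrows); prints rows rounded."""
    p,R=start or cur(); p=np.array(p,float); rows=[]
    for tp,tR,n in waypts:
        p0,R0=p.copy(),R; tp=np.array(tp,float); rv=(R0.inv()*tR).as_rotvec()
        for i in range(1,n+1):
            s=i/n
            if ease: s=s*s*(3-2*s)
            gp=p0+(tp-p0)*s; gR=R0*Rn.from_rotvec(rv*s)
            sh=np.round(R.inv().apply(gp-p)/.06,2); tu=np.round(np.degrees((R.inv()*gR).as_rotvec())/6,2)
            rows.append([op,[float(x)+0. for x in sh],[float(x)+0. for x in tu]])
            p=p+R.apply(sh*.06); R=R*Rn.from_rotvec(np.radians(tu*6))
    for i in range(0,len(rows),12): print(str(rows[i:i+12]).replace(" ",""),"\n")
    print("end",p.round(4),R.as_euler("xyz",degrees=True).round(2)); return p,R
def down(yaw,pitch=0.): 
    # tool down, tool x = azimuth yaw; pitch>0: nose-down tilt of a tray whose +x is tool x
    return Rn.from_euler("z",yaw,degrees=True)*Rn.from_euler("y",-pitch,degrees=True)*Rn.from_euler("x",180,degrees=True)
E
python3 - <<'E'
from h import *
plan(1,[([.606,.158,.20],down(-9.3),17),([.606,.158,.14],down(-9.3),2)])
E
```

```text
[[1,[0.61,-0.49,0.03],[0.0,0.0,0.28]],[1,[0.6,-0.51,0.03],[0.0,0.0,0.27]],[1,[0.58,-0.53,0.03],[0.0,0.0,0.28]],[1,[0.57,-0.54,0.03],[0.0,0.0,0.28]],[1,[0.55,-0.56,0.03],[0.0,0.0,0.27]],[1,[0.54,-0.58,0.03],[0.0,0.0,0.28]],[1,[0.51,-0.59,0.03],[0.0,0.0,0.28]],[1,[0.5,-0.61,0.04],[-0.01,0.0,0.28]],[1,[0.49,-0.62,0.03],[0.0,0.0,0.27]],[1,[0.46,-0.63,0.03],[0.0,0.0,0.28]],[1,[0.45,-0.65,0.03],[0.0,0.0,0.28]],[1,[0.42,-0.66,0.03],[0.0,0.0,0.27]]] 

[[1,[0.41,-0.67,0.03],[0.0,0.0,0.28]],[1,[0.39,-0.68,0.03],[0.0,0.0,0.28]],[1,[0.37,-0.7,0.03],[0.0,0.0,0.27]],[1,[0.34,-0.7,0.03],[0.0,0.0,0.28]],[1,[0.33,-0.72,0.03],[0.0,0.0,0.28]],[1,[0.0,0.0,0.5],[0.0,0.0,0.0]],[1,[0.0,0.0,0.5],[0.0,0.0,0.0]]] 

end [0.6059 0.1583 0.1397] [-1.7999e+02  2.0000e-02 -9.3100e+00]
```

arm_command:
  motion:
    - [1,[0.61,-0.49,0.03],[0,0,0.28]]
    - [1,[0.6,-0.51,0.03],[0,0,0.27]]
    - [1,[0.58,-0.53,0.03],[0,0,0.28]]
    - [1,[0.57,-0.54,0.03],[0,0,0.28]]
    - [1,[0.55,-0.56,0.03],[0,0,0.27]]
    - [1,[0.54,-0.58,0.03],[0,0,0.28]]
    - [1,[0.51,-0.59,0.03],[0,0,0.28]]
    - [1,[0.5,-0.61,0.04],[0,0,0.28]]
    - [1,[0.49,-0.62,0.03],[0,0,0.27]]
    - [1,[0.46,-0.63,0.03],[0,0,0.28]]
    - [1,[0.45,-0.65,0.03],[0,0,0.28]]
    - [1,[0.42,-0.66,0.03],[0,0,0.27]]
  newtons: 100

```text
time: 1.6
ee_pos: [0.4807, -0.0399, 0.2088]
tcp_rot: [180.0, 0.0, -1.0]
wrist_force: [0.9, -0.9, -0.1]
opening: 0.0854
```

arm_command:
  motion:
    - [1,[0.41,-0.67,0.03],[0,0,0.28]]
    - [1,[0.39,-0.68,0.03],[0,0,0.28]]
    - [1,[0.37,-0.7,0.03],[0,0,0.27]]
    - [1,[0.34,-0.7,0.03],[0,0,0.28]]
    - [1,[0.33,-0.72,0.03],[0,0,0.28]]
    - [1,[0,0,0.5],[0,0,0]]
    - [1,[0,0,0.5],[0,0,0]]

```text
time: 2.48
ee_pos: [0.5924, 0.0465, 0.1458]
tcp_rot: [-174.6, 0.4, 2.0]
wrist_force: [0.2, 0.3, -0.2]
opening: 0.0855
```

```bash
python3 - <<'E'
from h import *
o=bot.get_obs();print(o["time"],o["ee_pos"],o["tcp_rot"],o["q"])
c=viewer.calibration("wrist");im=viewer.camera("wrist");cv2.imwrite("pics/w1.png",im);np.save("w1T.npy",c["T"]);print(c)
E
```

```text
2.475 [0.59240225 0.04646008 0.14579438] [-174.62343539    0.39910354    1.96359681] [  1.90872772  10.50418328   6.60860601  86.50868998   5.37617994
 179.94488982]
{'fx': 328.6284101106922, 'fy': 328.6284101106922, 'cx': 252.78450120748587, 'cy': 195.91791194159606, 'T': array([[ 0.03345171, -0.94564993, -0.32346127,  0.67392258],
       [-0.99505244, -0.0618061 ,  0.0777859 ,  0.03552329],
       [-0.09355011,  0.31925886, -0.94303879,  0.28722645],
       [ 0.        ,  0.        ,  0.        ,  1.        ]])}
```

View pics/w1.png

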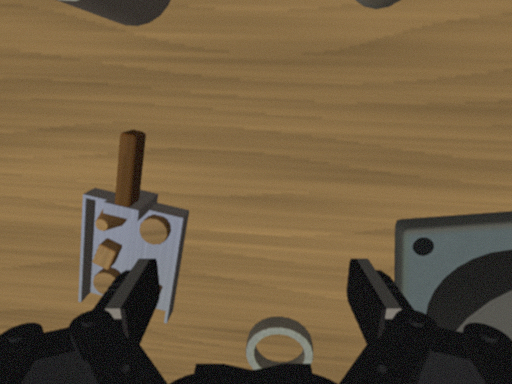

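The last joint hit its end, because its sign is opposite to what I assumed. I'll take the grasp a half turn round. The wrist picture shows the tray with the handle top from about (132,133) to (129,203).

```bash
cat >> h.py <<'E'
def nose(az,pitch=0.):
    return Rn.from_euler("z",az,degrees=True)*Rn.from_euler("y",pitch,degrees=True)*Rn.from_euler("x",180,degrees=True)
E
python3 - <<'E'
from h import *
c=viewer.calibration("wrist")
a=ray(c,134,131,.044);b=ray(c,127,203,.044);print(a,b)
ex=np.array([np.cos(np.radians(-9.3)),np.sin(np.radians(-9.3)),0]);print("end pred",np.array([.5075,.174,.044])+.13*ex)
plan(1,[([.5924,.0465,.145],nose(2),1),([.606,.158,.14],nose(170.7),29)])
E
```

```text
[0.63522676 0.14577777 0.044     ] [0.57711655 0.15677856 0.044     ]
end pred [0.63579124 0.1529915  0.044     ]
[[1,[0.03,-0.01,-0.06],[-0.9,0.12,-0.01]],[1,[0.01,-0.06,0.0],[0.0,0.0,-0.97]],[1,[0.02,-0.07,0.01],[0.0,0.0,-0.97]],[1,[0.02,-0.06,0.0],[0.0,0.0,-0.97]],[1,[0.03,-0.05,0.0],[0.0,0.0,-0.97]],[1,[0.03,-0.06,0.0],[0.0,0.0,-0.97]],[1,[0.04,-0.05,0.01],[0.0,0.0,-0.97]],[1,[0.05,-0.05,0.0],[0.0,0.0,-0.97]],[1,[0.04,-0.04,0.0],[0.0,0.0,-0.97]],[1,[0.06,-0.03,0.01],[0.0,0.0,-0.97]],[1,[0.05,-0.04,0.0],[0.0,0.0,-0.97]],[1,[0.06,-0.02,0.0],[0.0,0.0,-0.97]]] 

[[1,[0.06,-0.02,0.0],[0.0,0.0,-0.96]],[1,[0.07,-0.01,0.01],[0.0,0.0,-0.97]],[1,[0.06,-0.01,0.0],[0.0,0.0,-0.97]],[1,[0.07,0.0,0.0],[0.0,0.0,-0.97]],[1,[0.06,0.01,0.01],[0.0,0.0,-0.97]],[1,[0.06,0.01,0.0],[0.0,0.0,-0.97]],[1,[0.06,0.02,0.0],[0.0,0.0,-0.97]],[1,[0.06,0.03,0.0],[0.0,0.0,-0.97]],[1,[0.06,0.03,0.01],[0.0,0.0,-0.97]],[1,[0.05,0.04,0.0],[0.0,0.0,-0.97]],[1,[0.05,0.04,0.0],[0.0,0.0,-0.97]],[1,[0.04,0.05,0.0],[0.0,0.0,-0.97]]] 

[[1,[0.04,0.05,0.01],[0.0,0.0,-0.97]],[1,[0.04,0.05,0.0],[0.0,0.0,-0.97]],[1,[0.03,0.06,0.0],[0.0,0.0,-0.97]],[1,[0.02,0.06,0.01],[0.0,0.0,-0.97]],[1,[0.01,0.06,0.0],[0.0,0.0,-0.97]],[1,[0.01,0.07,0.0],[0.0,0.0,-0.97]]] 

end [0.6061 0.1581 0.1401] [-1.7998e+02  1.0000e-02  1.7072e+02]
```

arm_command:
  motion:
    - [1,[0.03,-0.01,-0.06],[-0.9,0.12,0]]
    - [1,[0,0,0],[0,0,-1]]
    - [1,[0,0,0],[0,0,-1]]
    - [1,[0,0,0],[0,0,-1]]
    - [1,[0,0,0],[0,0,-1]]
    - [1,[0,0,0],[0,0,-1]]
    - [1,[0,0,0],[0,0,-1]]
    - [1,[0,0,0],[0,0,-1]]
    - [1,[0,0,0],[0,0,-1]]
    - [1,[0,0,0],[0,0,-1]]
    - [1,[0,0,0],[0,0,-1]]
    - [1,[0,0,0],[0,0,-1]]

```text
time: 4.03
ee_pos: [0.5946, 0.0341, 0.1511]
tcp_rot: [179.9, -0.6, 69.3]
wrist_force: [0.1, -0.8, -0.2]
opening: 0.0855
```

arm_command:
  motion:
    - [1,[0,0,0],[0,0,-1]]
    - [1,[0,0,0],[0,0,-1]]
    - [1,[0,0,0],[0,0,-1]]
    - [1,[0,0,0],[0,0,-1]]
    - [1,[0,0,0],[0,0,-1]]
    - [1,[0,0,0],[0,0,-1]]
    - [1,[0,0,0],[0,0,-1]]
    - [1,[0,0,0],[0,0,-1]]
    - [1,[0,0,0],[0,0,-1]]
    - [1,[0,0,0],[0,0,-1]]
    - [1,[0,0,0],[0,0,-1]]
    - [1,[0,0,0],[0,0,-1]]

```text
time: 5.52
ee_pos: [0.5946, 0.0341, 0.1511]
tcp_rot: [179.4, -0.1, 141.3]
wrist_force: [0.5, -0.2, -0.4]
opening: 0.0854
```

```bash
python3 - <<'E'
from h import *
o=bot.get_obs();print(o["time"],o["ee_pos"],o["tcp_rot"],o["q"])
plan(1,[([.606,.156,.14],nose(170.3),5),([.606,.156,.014],nose(170.3),5)])
E
```

```text
5.525 [0.59460161 0.03407954 0.15109293] [ 1.79407190e+02 -9.14437397e-02  1.41296162e+02] [ 3.0395247  10.02285496  6.77909646 86.42977002  0.5031938  41.74526927]
[[1,[0.22,0.34,0.04],[0.02,0.0,-0.97]],[1,[0.19,0.36,0.04],[0.02,0.0,-0.96]],[1,[0.15,0.38,0.04],[0.02,0.01,-0.97]],[1,[0.12,0.39,0.04],[0.02,0.0,-0.97]],[1,[0.07,0.41,0.04],[0.02,0.0,-0.96]],[1,[0.0,0.0,0.42],[0.0,0.0,0.0]],[1,[0.0,0.0,0.42],[0.0,0.0,0.0]],[1,[0.0,0.0,0.42],[0.0,0.0,0.0]],[1,[0.0,0.0,0.42],[0.0,0.0,0.0]],[1,[0.0,0.0,0.42],[0.0,0.0,0.0]]] 

end [0.6059 0.1563 0.0138] [180.     0.   170.28]
```

arm_command:
  motion:
    - [1,[0.22,0.34,0.04],[0.02,0,-0.97]]
    - [1,[0.19,0.36,0.04],[0.02,0,-0.96]]
    - [1,[0.15,0.38,0.04],[0.02,0.01,-0.97]]
    - [1,[0.12,0.39,0.04],[0.02,0,-0.97]]
    - [1,[0.07,0.41,0.04],[0.02,0,-0.96]]
    - [1,[0,0,0],[0,0,0]]

```text
time: 6.28
ee_pos: [0.6062, 0.1576, 0.1393]
tcp_rot: [-180.0, -0.0, 170.2]
wrist_force: [0.3, -0.5, 0.6]
opening: 0.0853
```

```bash
python3 - <<'E'
from h import *
o=bot.get_obs();print(o["time"],o["ee_pos"],o["tcp_rot"])
c=viewer.calibration("wrist");im=viewer.camera("wrist");cv2.imwrite("pics/w2.png",im)
for z in (.044,): 
  for x in (.07,.1,.13):
    ex=np.array([np.cos(np.radians(-9.7)),np.sin(np.radians(-9.7)),0]); print(proj(c,np.array([.5075,.1735,z])+x*ex))
E
```

```text
6.275 [0.60624422 0.15760662 0.13929518] [-1.79996490e+02 -2.82284088e-02  1.70202221e+02]
[252.10637752 160.48369302]
[252.19900254 199.04101239]
[252.28493342 234.81174351]
```

View pics/w2.png

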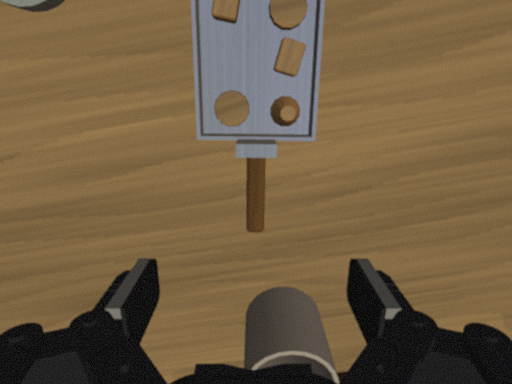

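```bash
python3 - <<'E'
from h import *
c=viewer.calibration("top"); print("mug",ray(c,226,100,.085),"glue",ray(c,297,104,.13),"jar",ray(c,352,124,.065))
print("tape",ray(c,253,240,.018))
c=viewer.calibration("wrist"); print(c["T"][:3,0], ray(c,256.5,199,.044),ray(c,252,199,.044))
plan(1,[([.605,.1545,.014],nose(170.3),6)])
E
```

```text
mug [0.75532246 0.15456595 0.085     ] glue [ 0.75519529 -0.02988541  0.13      ] jar [ 0.75302102 -0.18293288  0.065     ]
tape [0.41200152 0.02448059 0.018     ]
[ 1.72407693e-01  9.85025616e-01 -3.50374535e-04] [0.60671694 0.15893925 0.044     ] [0.60612341 0.15554581 0.044     ]
[[1,[0.0,-0.01,0.35],[0.0,0.0,-0.01]],[1,[0.0,0.0,0.35],[0.0,0.0,0.0]],[1,[0.01,-0.01,0.35],[0.0,0.0,-0.01]],[1,[0.0,-0.01,0.34],[0.0,0.0,0.0]],[1,[0.0,0.0,0.35],[0.0,0.0,-0.01]],[1,[0.0,-0.01,0.35],[0.0,0.0,-0.01]]] 

end [0.6052 0.1544 0.014 ] [-1.7998e+02 -2.0000e-02  1.7032e+02]
```

arm_command:
  motion:
    - [1,[0,0,0.42],[0,0,0]]
    - [1,[0,0,0.42],[0,0,0]]
    - [1,[0,0,0.42],[0,0,0]]
    - [1,[0,0,0.42],[0,0,0]]
    - [1,[0,0,0.4],[0,0,0]]
    - [0.6,[0,0,0],[0,0,0]]
    - [0.3,[0,0,0],[0,0,0]]
    - [0,[0,0,0],[0,0,0]]
    - [0,[0,0,0],[0,0,0]]
    - [0,[0,0,0],[0,0,0]]
    - [0,[0,0,0],[0,0,0]]
    - [0,[0,0,0],[0,0,0]]
  newtons: 100

```text
time: 7.82
ee_pos: [0.607, 0.1565, 0.0159]
tcp_rot: [180.0, 0.1, 170.1]
wrist_force: [0.1, -0.3, 5.9]
opening: 0.0123
```

```bash
python3 - <<'E'
from h import *
im=viewer.camera("wrist");cv2.imwrite("pics/w3.png",im)
E
```

```text
(no output)
```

View pics/w3.png

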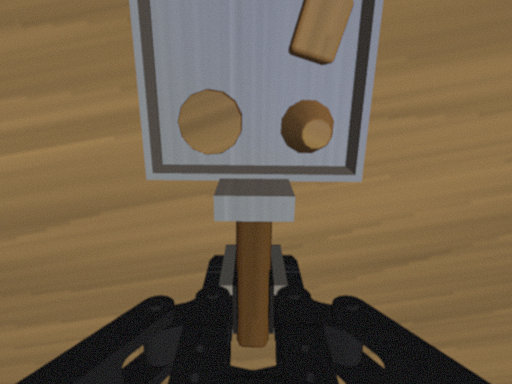

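```bash
cat >> h.py <<'E'
LIP=np.array([.161,0,.0115])
def lip(p,az,pitch=0.):
    R=nose(az,pitch); return np.array(p)-R.apply(LIP),R
E
python3 - <<'E'
from h import *
p,R=cur(); print(p+R.apply(LIP))
R1=nose(170.1); u=np.array([np.cos(np.radians(-18.3)),np.sin(np.radians(-18.3)),0])
bc=np.array([.4935,-.1635,0])
t1=p+[0,0,.19]
t2,R2=lip(bc+u*.01+[0,0,.19],162)
s=plan(0,[(t1,R1,10),(t2,R2,22)],ease=True)
E
```

```text
[0.44841244 0.18419587 0.00411274]
[[0,[0.0,0.0,-0.09],[0.0,0.0,0.0]],[0,[0.0,0.0,-0.24],[0.0,0.0,0.0]],[0,[0.0,0.0,-0.35],[0.0,0.0,0.0]],[0,[0.0,0.0,-0.43],[0.0,0.01,0.0]],[0,[0.0,0.0,-0.47],[0.0,0.0,0.0]],[0,[0.0,0.0,-0.47],[0.0,0.0,0.0]],[0,[0.0,0.0,-0.43],[0.01,0.0,0.0]],[0,[0.0,0.0,-0.36],[0.0,0.0,0.0]],[0,[0.0,0.0,-0.24],[0.0,0.01,0.0]],[0,[0.0,0.0,-0.09],[0.0,0.0,0.0]],[0,[-0.01,-0.04,0.0],[0.0,0.0,0.01]],[0,[-0.03,-0.1,0.0],[0.0,0.0,0.02]]] 

[[0,[-0.06,-0.16,0.0],[0.0,0.0,0.04]],[0,[-0.07,-0.22,0.01],[0.0,0.0,0.05]],[0,[-0.08,-0.26,0.0],[0.0,0.0,0.06]],[0,[-0.1,-0.31,0.0],[0.0,0.0,0.07]],[0,[-0.12,-0.33,0.01],[0.0,0.0,0.07]],[0,[-0.13,-0.37,0.0],[0.0,0.0,0.09]],[0,[-0.13,-0.38,0.01],[0.0,0.0,0.08]],[0,[-0.15,-0.39,0.0],[0.0,0.0,0.09]],[0,[-0.15,-0.4,0.01],[0.0,0.0,0.09]],[0,[-0.16,-0.39,0.0],[0.0,0.0,0.1]],[0,[-0.16,-0.39,0.01],[0.0,0.0,0.09]],[0,[-0.15,-0.38,0.0],[0.0,0.0,0.08]]] 

[[0,[-0.15,-0.35,0.01],[0.0,0.0,0.09]],[0,[-0.15,-0.33,0.0],[0.0,0.0,0.07]],[0,[-0.13,-0.29,0.01],[0.0,0.0,0.07]],[0,[-0.11,-0.25,0.0],[0.0,0.0,0.06]],[0,[-0.1,-0.21,0.0],[0.0,0.0,0.05]],[0,[-0.07,-0.15,0.01],[0.0,0.0,0.04]],[0,[-0.05,-0.1,0.0],[0.0,0.0,0.02]],[0,[-0.01,-0.04,0.0],[0.0,0.0,0.01]]] 

end [ 0.6559 -0.2166  0.2014] [-1.7998e+02 -2.0000e-02  1.6199e+02]
```

arm_command:
  motion:
    - [0,[0,0,-0.09],[0,0,0]]
    - [0,[0,0,-0.24],[0,0,0]]
    - [0,[0,0,-0.35],[0,0,0]]
    - [0,[0,0,-0.43],[0,0,0]]
    - [0,[0,0,-0.47],[0,0,0]]
    - [0,[0,0,-0.47],[0,0,0]]
    - [0,[0,0,-0.43],[0,0,0]]
    - [0,[0,0,-0.36],[0,0,0]]
    - [0,[0,0,-0.24],[0,0,0]]
    - [0,[0,0,-0.09],[0,0,0]]
  newtons: 110

```text
time: 9.12
ee_pos: [0.6066, 0.1564, 0.2059]
tcp_rot: [180.0, 0.1, 170.1]
wrist_force: [0.4, 0.1, -2.2]
opening: 0.0125
```

```bash
python3 - <<'E'
from h import *
im=viewer.camera("wrist");cv2.imwrite("pics/w4.png",im);im=viewer.camera("scene");cv2.imwrite("pics/s4.png",cv2.resize(im[100:260,200:420],None,fx=3,fy=3))
E
```

```text
(no output)
```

View pics/w4.png

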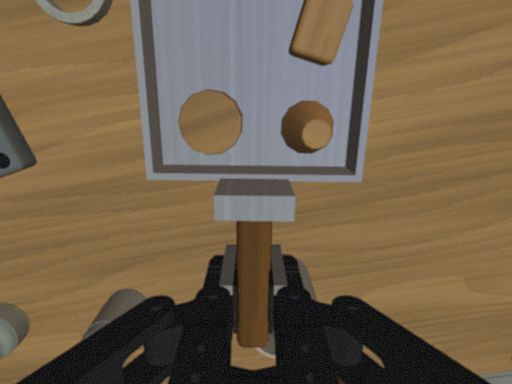

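View pics/s4.png

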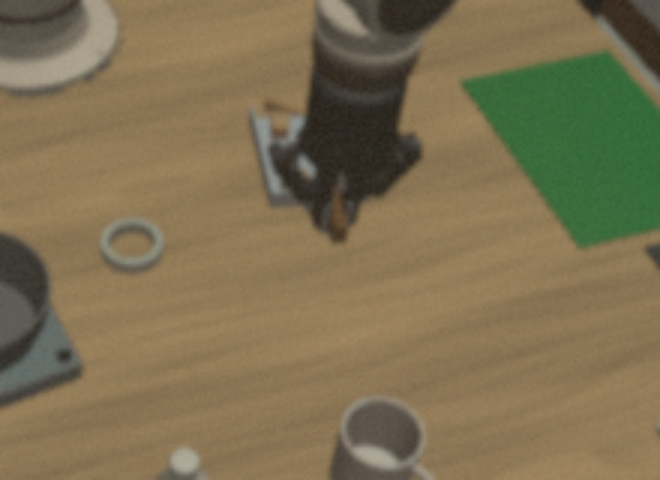

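The tray is held rigidly and hasn't slipped: the wrist image shows it in the same place as before the lift. The pieces are still, so I'll carry it over.

arm_command:
  motion:
    - [0,[-0.01,-0.04,0],[0,0,0.01]]
    - [0,[-0.03,-0.1,0],[0,0,0.02]]
    - [0,[-0.06,-0.16,0],[0,0,0.04]]
    - [0,[-0.07,-0.22,0],[0,0,0.05]]
    - [0,[-0.08,-0.26,0],[0,0,0.06]]
    - [0,[-0.1,-0.31,0],[0,0,0.07]]
    - [0,[-0.12,-0.33,0],[0,0,0.07]]
    - [0,[-0.13,-0.37,0],[0,0,0.09]]
    - [0,[-0.13,-0.38,0],[0,0,0.08]]
    - [0,[-0.15,-0.39,0],[0,0,0.09]]
    - [0,[-0.15,-0.4,0],[0,0,0.09]]

```text
time: 10.6
ee_pos: [0.631, -0.0321, 0.2049]
tcp_rot: [180.0, 0.0, 166.0]
wrist_force: [-0.6, -0.8, -1.8]
opening: 0.0121
```

arm_command:
  motion:
    - [0,[-0.16,-0.39,0],[0,0,0.1]]
    - [0,[-0.16,-0.39,0],[0,0,0.09]]
    - [0,[-0.15,-0.38,0],[0,0,0.08]]
    - [0,[-0.15,-0.35,0],[0,0,0.09]]
    - [0,[-0.15,-0.33,0],[0,0,0.07]]
    - [0,[-0.13,-0.29,0],[0,0,0.07]]
    - [0,[-0.11,-0.25,0],[0,0,0.06]]
    - [0,[-0.1,-0.21,0],[0,0,0.05]]
    - [0,[-0.07,-0.15,0],[0,0,0.04]]
    - [0,[-0.05,-0.1,0],[0,0,0.02]]
    - [0,[-0.01,-0.04,0],[0,0,0.01]]

```text
time: 11.98
ee_pos: [0.6556, -0.2169, 0.2048]
tcp_rot: [180.0, 0.0, 162.0]
wrist_force: [-0.9, -0.1, -2.5]
opening: 0.0123
```

```bash
python3 - <<'E'
from h import *
o=bot.get_obs();print(o["q"]);p,R=cur(); print(p,o["tcp_rot"],"lip",p+R.apply(LIP))
u=np.array([np.cos(np.radians(-18.3)),np.sin(np.radians(-18.3)),0])
bc=np.array([.4935,-.1635,0])
w=[lip(bc+u*.03+[0,0,.095],162,20)+(12,)]
for a in range(25,61,5): w.append(lip(bc+u*.03+[0,0,.092],162,a)+(2,))
plan(0,w)
c=viewer.calibration("scene");im=viewer.camera("scene")
cv2.imwrite("pics/s5.png",cv2.resize(im[100:280,100:340],None,fx=3,fy=3))
E
```

```text
[-1.83091247e+01  2.52149804e+01  3.16520107e+01  9.64262724e+01
  1.24950609e-02 -2.91151320e-01]
[ 0.65559363 -0.21686723  0.20480677] [1.79987560e+02 1.08212101e-02 1.61982027e+02] lip [ 0.50249198 -0.16706576  0.19327637]
[[0,[-0.01,0.0,0.06],[0.0,-0.28,0.0]],[0,[-0.01,0.0,0.06],[0.0,-0.28,0.0]],[0,[0.0,0.0,0.06],[0.0,-0.27,0.0]],[0,[-0.01,0.0,0.07],[0.0,-0.28,0.0]],[0,[0.0,0.0,0.06],[0.0,-0.28,0.0]],[0,[0.0,0.0,0.06],[0.0,-0.28,0.0]],[0,[0.0,0.0,0.06],[0.0,-0.27,0.0]],[0,[0.01,0.01,0.06],[0.0,-0.28,0.0]],[0,[0.0,0.0,0.06],[0.0,-0.28,0.0]],[0,[0.01,0.0,0.06],[0.0,-0.28,0.0]],[0,[0.01,0.0,0.07],[0.0,-0.27,0.0]],[0,[0.01,0.0,0.06],[0.0,-0.28,0.0]]] 

[[0,[0.02,0.0,-0.09],[0.0,-0.42,0.0]],[0,[0.02,0.0,-0.1],[0.0,-0.41,0.0]],[0,[0.01,0.0,-0.12],[0.0,-0.42,0.0]],[0,[0.01,0.0,-0.11],[0.0,-0.42,0.0]],[0,[0.01,0.0,-0.12],[0.0,-0.42,0.0]],[0,[0.01,0.0,-0.12],[0.0,-0.41,0.0]],[0,[0.01,0.0,-0.12],[0.0,-0.42,0.0]],[0,[0.01,0.0,-0.11],[0.0,-0.41,0.0]],[0,[0.01,0.0,-0.12],[0.0,-0.42,0.0]],[0,[0.01,0.0,-0.11],[0.0,-0.42,0.0]],[0,[0.02,0.0,-0.12],[0.0,-0.42,0.0]],[0,[0.01,0.0,-0.12],[0.0,-0.41,0.0]]] 

[[0,[0.01,0.0,-0.12],[0.0,-0.42,0.0]],[0,[0.01,0.0,-0.11],[0.0,-0.41,0.0]],[0,[0.01,0.0,-0.12],[0.0,-0.42,0.0]],[0,[0.01,0.0,-0.12],[0.0,-0.42,0.0]]] 

end [ 0.5889 -0.1945  0.2373] [179.98  60.01 161.96]
```

View pics/s5.png

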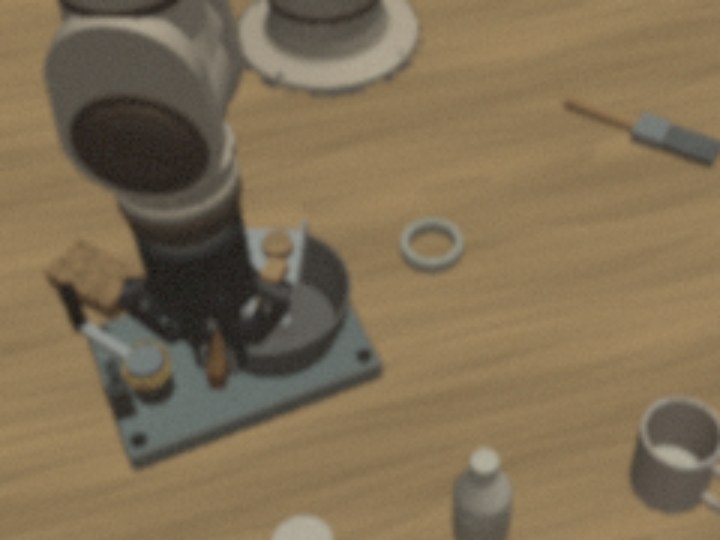

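arm_command:
  motion:
    - [0,[0,0,0.06],[0,-0.28,0]]
    - [0,[-0.01,0,0.06],[0,-0.28,0]]
    - [0,[-0.01,0,0.06],[0,-0.27,0]]
    - [0,[-0.01,0,0.07],[0,-0.28,0]]
    - [0,[0,0,0.06],[0,-0.28,0]]
    - [0,[0,0,0.06],[0,-0.28,0]]
    - [0,[0,0,0.06],[0,-0.27,0]]
    - [0,[0.01,0.01,0.06],[0,-0.28,0]]
    - [0,[0,0,0.06],[0,-0.28,0]]
    - [0,[0.01,0,0.06],[0,-0.28,0]]
    - [0,[0.01,0,0.07],[0,-0.27,0]]
    - [0,[0.01,0,0.06],[0,-0.28,0]]

```text
time: 13.52
ee_pos: [0.6617, -0.2175, 0.1606]
tcp_rot: [180.0, 20.0, 162.0]
wrist_force: [-0.3, -0.1, -2.8]
opening: 0.0122
```

```bash
python3 - <<'E'
from h import *
p,R=cur(); print(p,R.as_euler("xyz",degrees=True),"lip",p+R.apply(LIP))
im=viewer.camera("wrist");cv2.imwrite("pics/w6.png",im)
im=viewer.camera("top")
cv2.imwrite("pics/t6.png",cv2.resize(im[150:290,250:430],None,fx=4,fy=4))
E
```

```text
[ 0.66173682 -0.21754671  0.16060964] [179.98115519  20.02920918 162.01591362] lip [ 0.52161221 -0.17205651  0.09466281]
```

View pics/w6.png

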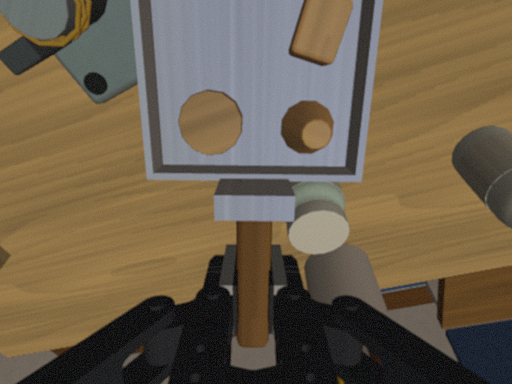

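View pics/t6.png

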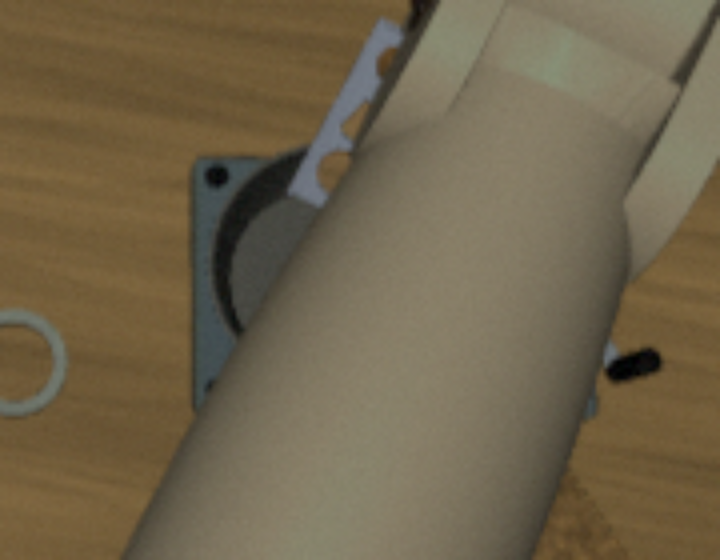

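The left lip corner at (288,190) lies inside the rim, and the pieces haven't shifted. I'll tilt on.

arm_command:
  motion:
    - [0,[0.02,0,-0.09],[0,-0.42,0]]
    - [0,[0.02,0,-0.1],[0,-0.41,0]]
    - [0,[0.01,0,-0.12],[0,-0.42,0]]
    - [0,[0.01,0,-0.11],[0,-0.42,0]]
    - [0,[0.01,0,-0.12],[0,-0.42,0]]
    - [0,[0.01,0,-0.12],[0,-0.41,0]]
    - [0,[0.01,0,-0.12],[0,-0.42,0]]
    - [0,[0.01,0,-0.11],[0,-0.41,0]]
    - [0,[0.01,0,-0.12],[0,-0.42,0]]
    - [0,[0.01,0,-0.11],[0,-0.42,0]]

```text
time: 14.88
ee_pos: [0.6226, -0.2051, 0.2147]
tcp_rot: [180.0, 45.1, 162.0]
wrist_force: [0.9, -0.5, -1.4]
opening: 0.0123
```

arm_command:
  motion:
    - [0,[0.02,0,-0.12],[0,-0.42,0]]
    - [0,[0.01,0,-0.12],[0,-0.41,0]]
    - [0,[0.01,0,-0.12],[0,-0.42,0]]
    - [0,[0.01,0,-0.11],[0,-0.41,0]]
    - [0,[0,0,0],[0,0,0]]
    - [0,[0,0,0],[0,0,0]]
    - [0,[0,0,0],[0,0,0]]

```text
time: 15.75
ee_pos: [0.6011, -0.1983, 0.2306]
tcp_rot: [180.0, 54.9, 162.0]
wrist_force: [-0.3, -0.0, -1.4]
opening: 0.0122
```

```bash
python3 - <<'E'
from h import *
p,R=cur(); print(p,R.as_euler("xyz",degrees=True),"lip",p+R.apply(LIP))
im=viewer.camera("wrist");cv2.imwrite("pics/w7.png",im)
im=viewer.camera("scene")
cv2.imwrite("pics/s7.png",cv2.resize(im[100:280,100:340],None,fx=3,fy=3))
E
```

```text
[ 0.60110411 -0.19834798  0.23063708] [179.98763096  54.94298413 161.97849339] lip [ 0.5221166  -0.17264799  0.09224006]
```

View pics/w7.png

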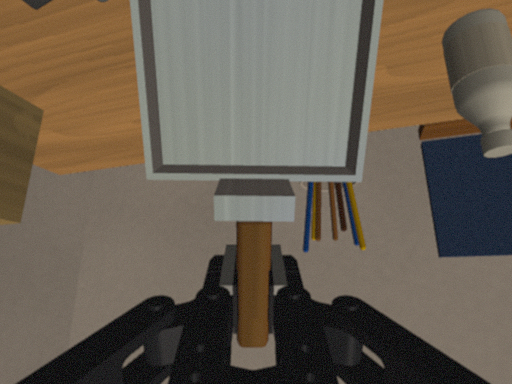

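View pics/s7.png

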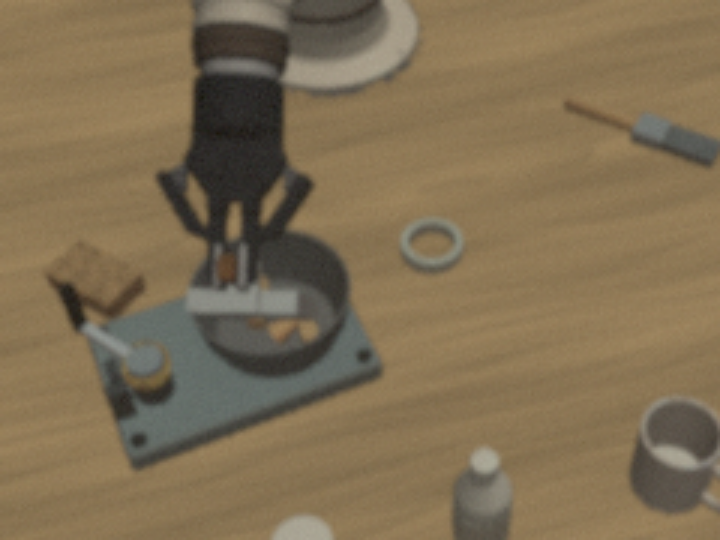

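All five pieces appear to have left the tray, with three or more visible in the bowl around (270,320). I'll raise it, level it and return it to its original spot.

```bash
python3 - <<'E'
from h import *
p,R=cur()
u=np.array([np.cos(np.radians(-18.3)),np.sin(np.radians(-18.3)),0])
bc=np.array([.4935,-.1635,0])
w=[(p+[0,0,.1],R,3), lip(bc+u*.01+[0,0,.21],162,0)+(10,), ([.607,.1565,.21],nose(170.1),11)]
plan(0,w)
E
```

```text
[[0,[-0.45,0.0,-0.32],[0.0,0.0,0.0]],[0,[-0.46,0.0,-0.32],[0.0,0.0,0.0]],[0,[-0.45,0.0,-0.32],[0.0,0.0,0.0]],[0,[0.09,0.0,0.18],[0.0,0.92,0.0]],[0,[0.08,0.0,0.2],[0.0,0.91,0.0]],[0,[0.05,0.0,0.19],[0.0,0.92,0.0]],[0,[0.04,0.0,0.21],[0.0,0.91,0.0]],[0,[0.02,0.0,0.2],[0.0,0.92,0.0]],[0,[-0.01,0.0,0.21],[0.0,0.91,0.0]],[0,[-0.02,0.0,0.2],[0.0,0.92,0.0]],[0,[-0.04,0.0,0.2],[0.0,0.92,0.0]],[0,[-0.06,0.0,0.2],[0.0,0.91,0.0]]] 

[[0,[-0.08,0.0,0.19],[0.0,0.92,0.0]],[0,[0.25,0.51,0.02],[0.0,0.0,-0.12]],[0,[0.23,0.52,0.01],[0.0,0.0,-0.13]],[0,[0.24,0.52,0.02],[0.0,0.0,-0.12]],[0,[0.22,0.52,0.02],[0.0,0.0,-0.12]],[0,[0.22,0.53,0.02],[0.0,0.0,-0.12]],[0,[0.21,0.53,0.01],[0.0,0.0,-0.13]],[0,[0.21,0.53,0.02],[0.0,0.0,-0.12]],[0,[0.2,0.54,0.02],[0.0,0.0,-0.12]],[0,[0.19,0.53,0.02],[0.0,0.0,-0.13]],[0,[0.18,0.54,0.01],[0.0,0.0,-0.12]],[0,[0.18,0.54,0.02],[0.0,0.0,-0.12]]] 

end [0.607  0.1564 0.2101] [ 1.7999e+02 -2.0000e-02  1.7008e+02]
```

arm_command:
  motion:
    - [0,[-0.45,0,-0.32],[0,0,0]]
    - [0,[-0.46,0,-0.32],[0,0,0]]
    - [0,[-0.45,0,-0.32],[0,0,0]]
    - [0,[0.09,0,0.18],[0,0.92,0]]
    - [0,[0.08,0,0.2],[0,0.91,0]]
    - [0,[0.05,0,0.19],[0,0.92,0]]
    - [0,[0.04,0,0.21],[0,0.91,0]]
    - [0,[0.02,0,0.2],[0,0.92,0]]
    - [0,[-0.01,0,0.21],[0,0.91,0]]
    - [0,[-0.02,0,0.2],[0,0.92,0]]
    - [0,[-0.04,0,0.2],[0,0.92,0]]
    - [0,[-0.06,0,0.2],[0,0.91,0]]

```text
time: 17.35
ee_pos: [0.6511, -0.2147, 0.232]
tcp_rot: [180.0, 5.4, 162.0]
wrist_force: [0.6, 0.1, -0.9]
opening: 0.0123
```

arm_command:
  motion:
    - [0,[-0.08,0,0.19],[0,0.92,0]]
    - [0,[0.25,0.51,0.02],[0,0,-0.12]]
    - [0,[0.23,0.52,0.01],[0,0,-0.13]]
    - [0,[0.24,0.52,0.02],[0,0,-0.12]]
    - [0,[0.22,0.52,0.02],[0,0,-0.12]]
    - [0,[0.22,0.53,0.02],[0,0,-0.12]]
    - [0,[0.21,0.53,0.01],[0,0,-0.13]]
    - [0,[0.21,0.53,0.02],[0,0,-0.12]]
    - [0,[0.2,0.54,0.02],[0,0,-0.12]]
    - [0,[0.19,0.53,0.02],[0,0,-0.13]]
    - [0,[0.18,0.54,0.01],[0,0,-0.12]]
    - [0,[0.18,0.54,0.02],[0,0,-0.12]]

```text
time: 18.85
ee_pos: [0.6072, 0.1576, 0.2098]
tcp_rot: [180.0, 0.0, 170.1]
wrist_force: [0.5, -1.2, -2.0]
opening: 0.0128
```

```bash
python3 - <<'E'
from h import *
p,R=cur(); print(p,R.as_euler("xyz",degrees=True))
im=viewer.camera("top");cv2.imwrite("pics/t8.png",cv2.resize(im[120:270,170:430],None,fx=3,fy=3,interpolation=cv2.INTER_CUBIC))
plan(0,[([.607,.1565,.016],nose(170.1),8)],ease=True)
E
```

```text
[0.60715406 0.15764549 0.20976463] [1.79990683e+02 3.13770469e-02 1.70105253e+02]
[[0,[0.0,0.0,0.14],[0.0,0.0,0.0]],[0,[0.0,-0.01,0.36],[0.0,0.0,0.0]],[0,[-0.01,-0.02,0.52],[0.0,0.0,0.01]],[0,[0.0,-0.01,0.59],[0.01,0.0,0.0]],[0,[-0.01,-0.01,0.59],[0.0,0.0,0.01]],[0,[0.0,-0.02,0.52],[0.0,0.0,0.0]],[0,[0.0,-0.01,0.37],[0.0,0.0,0.01]],[0,[0.0,0.0,0.13],[0.01,0.0,0.0]]] 

end [0.6068 0.1565 0.0163] [-1.7997e+02 -2.0000e-02  1.7009e+02]
```

View pics/t8.png

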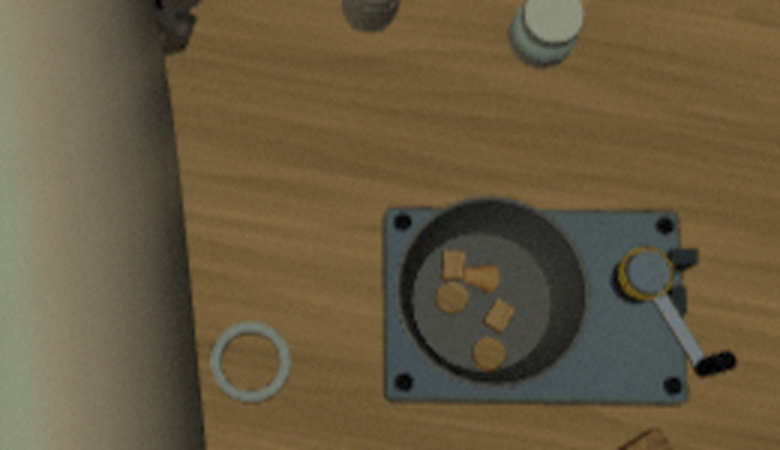

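All five pieces lie in the bowl: (453,265), (482,278), (452,297), (499,315), (489,352). Setting the tray down.

arm_command:
  motion:
    - [0,[0,0,0.14],[0,0,0]]
    - [0,[0,-0.01,0.36],[0,0,0]]
    - [0,[-0.01,-0.01,0.52],[0,0,0]]
    - [0,[0,-0.01,0.59],[0,0,0]]
    - [0,[0,-0.01,0.59],[0,0,0]]
    - [0,[0,-0.01,0.5],[0,0,0]]
    - [0,[0,-0.01,0.33],[0,0,0]]
    - [0,[0,0,0.13],[0,0,0]]
    - [0,[0,0,0.06],[0,0,0]]
    - [0,[0,0,0],[0,0,0]]

```text
time: 20.15
ee_pos: [0.6073, 0.1529, 0.0177]
tcp_rot: [180.0, 0.1, 170.1]
wrist_force: [0.5, 0.5, -1.0]
opening: 0.0121
```

arm_command:
  motion:
    - [0,[0,0,0.03],[0,0,0]]
    - [0,[0,0,0.02],[0,0,0]]
    - [0.1,[0,0,0],[0,0,0]]
  newtons: 40

```text
time: 20.52
ee_pos: [0.6076, 0.153, 0.0159]
tcp_rot: [179.9, 0.2, 170.1]
wrist_force: [-1.3, -1.9, 8.1]
opening: 0.0123
```

arm_command:
  motion:
    - [0.3,[0,0,0],[0,0,0]]
    - [0.5,[0,0,0],[0,0,0]]
    - [0.5,[0,0,0],[0,0,0]]
    - [0.5,[0,0,0],[0,0,0]]
    - [0.5,[0,0,-0.3],[0,0,0]]
    - [0.5,[0,0,-0.7],[0,0,0]]
    - [0.5,[0,0,-1],[0,0,0]]
    - [0.5,[0,0,-1],[0,0,0]]
    - [0.5,[0,0,-0.3],[0,0,0]]
  newtons: 60

```text
time: 21.65
ee_pos: [0.6077, 0.153, 0.2183]
tcp_rot: [179.8, 0.4, 170.1]
wrist_force: [0.1, -0.5, -1.5]
opening: 0.0426
```

```bash
python3 - <<'E'
from h import *
o=bot.get_obs();print(o["time"],o["ee_pos"],o["q"])
im=viewer.camera("wrist");cv2.imwrite("pics/w9.png",im)
plan(.5,[([.46,-.345,.215],nose(39.4),24)])
E
```

```text
21.65 [0.60771719 0.15303236 0.21826629] [1.41339819e+01 1.51502973e+01 2.02479443e+01 9.46499210e+01
 2.18553004e-04 2.40480254e+01]
[[0.5,[0.04,-0.36,0.0],[0.0,0.0,0.91]],[0.5,[0.01,-0.36,0.0],[0.01,0.0,0.91]],[0.5,[-0.03,-0.36,0.0],[0.0,0.0,0.9]],[0.5,[-0.06,-0.35,0.01],[0.01,0.0,0.91]],[0.5,[-0.09,-0.35,0.0],[0.0,0.0,0.91]],[0.5,[-0.13,-0.34,0.0],[0.0,0.0,0.91]],[0.5,[-0.16,-0.32,0.0],[0.01,0.0,0.9]],[0.5,[-0.19,-0.31,0.0],[0.0,0.0,0.91]],[0.5,[-0.22,-0.29,0.01],[0.01,0.0,0.91]],[0.5,[-0.24,-0.27,0.0],[0.0,0.0,0.91]],[0.5,[-0.27,-0.24,0.0],[0.01,0.0,0.9]],[0.5,[-0.29,-0.22,0.0],[0.0,0.0,0.91]]] 

[[0.5,[-0.3,-0.18,0.01],[0.0,0.0,0.91]],[0.5,[-0.33,-0.16,0.0],[0.01,0.0,0.91]],[0.5,[-0.34,-0.13,0.0],[0.0,0.0,0.9]],[0.5,[-0.34,-0.09,0.0],[0.01,0.0,0.91]],[0.5,[-0.36,-0.06,0.01],[0.0,0.0,0.91]],[0.5,[-0.36,-0.02,0.0],[0.0,0.0,0.91]],[0.5,[-0.36,0.01,0.0],[0.01,0.0,0.9]],[0.5,[-0.36,0.04,0.01],[0.0,0.0,0.91]],[0.5,[-0.35,0.07,0.0],[0.01,0.0,0.91]],[0.5,[-0.35,0.11,0.0],[0.0,0.0,0.91]],[0.5,[-0.33,0.15,0.0],[0.01,0.0,0.9]],[0.5,[-0.31,0.17,0.01],[0.0,0.0,0.91]]] 

end [ 0.4602 -0.3449  0.2148] [-1.80e+02  1.00e-02  3.94e+01]
```

View pics/w9.png

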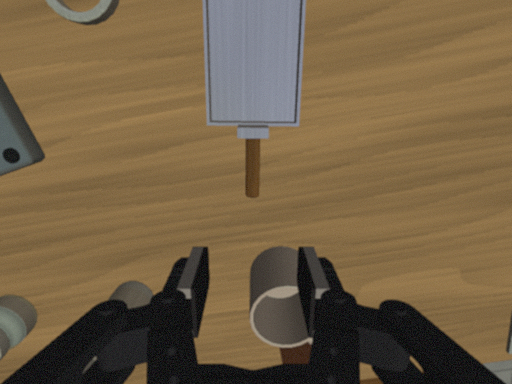

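The tray is empty and down on the desk, upright in the image at (252,60) with its handle at (252,165). Moving over to the post.

arm_command:
  motion:
    - [0.5,[0.04,-0.36,0],[0,0,0.91]]
    - [0.5,[0.01,-0.36,0],[0.01,0,0.91]]
    - [0.5,[-0.03,-0.36,0],[0,0,0.9]]
    - [0.5,[-0.06,-0.35,0],[0.01,0,0.91]]
    - [0.5,[-0.09,-0.35,0],[0,0,0.91]]
    - [0.5,[-0.13,-0.34,0],[0,0,0.91]]
    - [0.5,[-0.16,-0.32,0],[0.01,0,0.9]]
    - [0.5,[-0.19,-0.31,0],[0,0,0.91]]
    - [0.5,[-0.22,-0.29,0],[0.01,0,0.91]]
    - [0.5,[-0.24,-0.27,0],[0,0,0.91]]
    - [0.5,[-0.27,-0.24,0],[0.01,0,0.9]]
    - [0.5,[-0.29,-0.22,0],[0,0,0.91]]

```text
time: 23.2
ee_pos: [0.5322, -0.0972, 0.2125]
tcp_rot: [-179.8, 0.2, 104.6]
wrist_force: [-0.1, 0.3, -0.6]
opening: 0.0429
```

arm_command:
  motion:
    - [0.5,[-0.3,-0.18,0],[0,0,0.91]]
    - [0.5,[-0.33,-0.16,0],[0.01,0,0.91]]
    - [0.5,[-0.34,-0.13,0],[0,0,0.9]]
    - [0.5,[-0.34,-0.09,0],[0.01,0,0.91]]
    - [0.5,[-0.36,-0.06,0],[0,0,0.91]]
    - [0.5,[-0.36,-0.02,0],[0,0,0.91]]
    - [0.5,[-0.36,0.01,0],[0.01,0,0.9]]
    - [0.5,[-0.36,0.04,0],[0,0,0.91]]
    - [0.5,[-0.35,0.07,0],[0.01,0,0.91]]
    - [0.5,[-0.35,0.11,0],[0,0,0.91]]
    - [0.5,[-0.33,0.15,0],[0.01,0,0.9]]
    - [0.5,[-0.31,0.17,0],[0,0,0.91]]

```text
time: 24.7
ee_pos: [0.4586, -0.3457, 0.2137]
tcp_rot: [-179.8, 0.4, 39.2]
wrist_force: [-0.2, -0.3, -0.1]
opening: 0.0425
```

```bash
python3 - <<'E'
from h import *
o=bot.get_obs();print(o["time"],o["ee_pos"],o["tcp_rot"],o["q"])
c=viewer.calibration("wrist");im=viewer.camera("wrist");cv2.imwrite("pics/w10.png",im)
print(proj(c,[.4632,-.3465,.125]))
np.save("w10.npy",c["T"])
E
```

```text
24.7 [ 0.45864909 -0.34568737  0.21367787] [-179.79142858    0.42443866   39.22079986] [-36.82617161   8.33991823  11.79592227  93.76077008  -0.361619
 103.95476282]
[258.02523034 195.71248766]
```

View pics/w10.png

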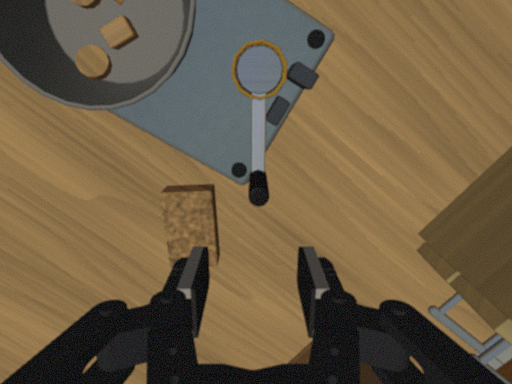

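The post top at (259,196) agrees with my estimate to 1 px. Lowering around it and pinching.

```bash
python3 - <<'E'
from h import *
plan(.5,[([.4634,-.3463,.19],nose(39.4),2),([.4634,-.3463,.086],nose(39.4),4)])
E
```

```text
[[0.5,[0.04,0.02,0.2],[-0.02,0.04,-0.04]],[0.5,[0.05,0.02,0.19],[-0.01,0.04,-0.05]],[0.5,[0.0,0.0,0.43],[0.0,0.0,0.0]],[0.5,[0.0,0.0,0.44],[0.0,0.0,0.0]],[0.5,[0.0,0.0,0.43],[0.0,0.0,0.0]],[0.5,[0.0,0.0,0.43],[0.0,0.0,0.0]]] 

end [ 0.4636 -0.3461  0.0862] [-1.7999e+02 -1.0000e-02  3.9430e+01]
```

arm_command:
  motion:
    - [0.5,[0.04,0.02,0.2],[-0.02,0.04,-0.04]]
    - [0.5,[0.05,0.02,0.19],[-0.01,0.04,0]]
    - [0.5,[0,0,0.43],[0,0,0]]
    - [0.5,[0,0,0.44],[0,0,0]]
    - [0.5,[0,0,0.43],[0,0,0]]
    - [0.5,[0,0,0.4],[0,0,0]]
    - [0.3,[0,0,0],[0,0,0]]
    - [0,[0,0,0],[0,0,0]]
    - [0,[0,0,0],[0,0,0]]
    - [0,[0,0,0],[0,0,0]]
    - [0,[0,0,0],[0,0,0]]
  newtons: 60

```text
time: 26.12
ee_pos: [0.4661, -0.3443, 0.0879]
tcp_rot: [179.9, -0.1, 39.7]
wrist_force: [9.6, -7.6, -15.6]
opening: 0.0147
```

```bash
python3 - <<'E'
from h import *
o=bot.get_obs();print(o["time"],o["ee_pos"],o["tcp_rot"],o["wrist_force"])
im=viewer.camera("wrist");cv2.imwrite("pics/w11.png",im)
p,R=cur(); yaw=o["tcp_rot"][2]
piv=np.array([.5338,-.2915]); v=p[:2]-piv; r=np.hypot(*v); a0=np.degrees(np.arctan2(v[1],v[0])); print("r",r,"az",a0)
w=[]
N=16
for i in range(1,N+1):
    d=58*i/N; a=np.radians(a0+d); w.append(([*(piv+r*np.array([np.cos(a),np.sin(a)])),.088],nose(yaw+d),1))
plan(0,w)
E
```

```text
26.125 [ 0.46610597 -0.34434321  0.08792261] [ 1.79863560e+02 -8.09812554e-02  3.96808226e+01] [  9.63850195  -7.58711729 -15.58099729]
r 0.08587942495222928 az -142.03729219637765
[[0,[0.0,0.09,0.0],[0.02,-0.01,-0.6]],[0,[0.0,0.09,0.0],[0.0,0.0,-0.61]],[0,[0.0,0.09,0.0],[0.0,0.0,-0.6]],[0,[0.0,0.09,0.0],[0.0,0.0,-0.61]],[0,[0.0,0.09,0.0],[0.0,0.0,-0.6]],[0,[0.0,0.09,0.0],[0.0,0.0,-0.6]],[0,[0.0,0.09,0.0],[0.0,0.0,-0.61]],[0,[0.0,0.09,0.0],[0.0,0.0,-0.6]],[0,[0.0,0.1,0.0],[0.0,0.0,-0.61]],[0,[0.0,0.09,0.0],[0.0,0.0,-0.6]],[0,[0.0,0.09,0.0],[0.0,0.0,-0.61]],[0,[0.0,0.09,0.0],[0.0,0.0,-0.6]]] 

[[0,[0.0,0.09,0.0],[0.0,0.0,-0.6]],[0,[0.0,0.09,0.0],[0.0,0.0,-0.61]],[0,[0.0,0.09,0.0],[0.0,0.0,-0.6]],[0,[0.0,0.09,0.0],[0.0,0.0,-0.61]]] 

end [ 0.5428 -0.3771  0.088 ] [1.7998e+02 1.0000e-02 9.7700e+01]
```

View pics/w11.png

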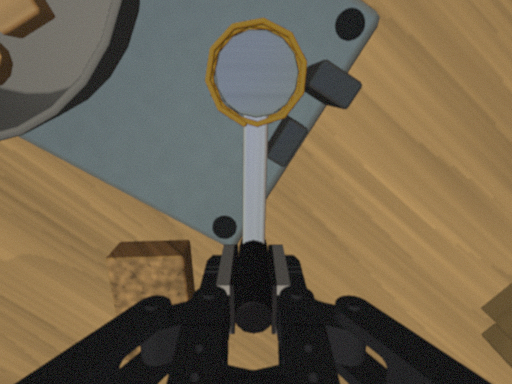

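arm_command:
  motion:
    - [0,[0,0.09,0],[0,0,-0.6]]
    - [0,[0,0.09,0],[0,0,-0.6]]
    - [0,[0,0.1,0],[0,0,-0.6]]
    - [0,[0,0.09,0],[0,0,-0.6]]
    - [0,[0,0.09,0],[0,0,-0.6]]
    - [0,[0,0.1,0],[0,0,-0.6]]
    - [0,[0,0.09,0],[0,0,-0.6]]
    - [0,[0,0.09,0],[0,0,-0.6]]
  newtons: 80

```text
time: 27.18
ee_pos: [0.4989, -0.3695, 0.0879]
tcp_rot: [-179.9, -0.1, 68.6]
wrist_force: [-3.5, 3.1, -6.5]
opening: 0.0141
```

```bash
python3 - <<'E'
from h import *
p,R=cur(); piv=np.array([.5338,-.2915]); v=p[:2]-piv; print(np.hypot(*v),np.degrees(np.arctan2(v[1],v[0])))
im=viewer.camera("wrist");cv2.imwrite("pics/w12.png",im)
E
```

```text
0.08544453192273738 -114.08722875946154
```

View pics/w12.png

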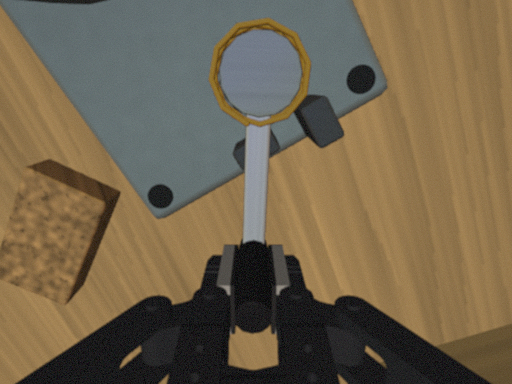

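The lever follows the fingers. It now points straight down at (257,190), and the stop block is at (320,120).

arm_command:
  motion:
    - [0,[0,0.09,0],[0,0,-0.6]]
    - [0,[0,0.1,0],[0,0,-0.6]]
    - [0,[0,0.09,0],[0,0,-0.6]]
    - [0,[0,0.09,0],[0,0,-0.6]]
    - [0,[0,0.1,0],[0,0,-0.6]]
    - [0,[0,0.09,0],[0,0,-0.6]]
    - [0,[0,0.09,0],[0,0,-0.6]]
    - [0,[0,0,0],[0,0,0]]

```text
time: 28.22
ee_pos: [0.5362, -0.3766, 0.0878]
tcp_rot: [-179.8, -0.2, 93.7]
wrist_force: [-8.0, 3.4, -4.1]
opening: 0.0141
```

arm_command:
  motion:
    - [0,[0,0.05,0],[0,0,-0.4]]
    - [0,[0,0.05,0],[0,0,-0.3]]
    - [0,[0,0,0],[0,0,0]]

```text
time: 28.6
ee_pos: [0.542, -0.3762, 0.0878]
tcp_rot: [-179.8, -0.2, 97.8]
wrist_force: [-7.4, 2.5, -4.9]
opening: 0.0145
```

```bash
python3 - <<'E'
from h import *
o=bot.get_obs()
p,R=cur(); print(p,o["tcp_rot"],R.inv().apply(o["wrist_force"]));piv=np.array([.5338,-.2915]); v=p[:2]-piv; print(np.hypot(*v),np.degrees(np.arctan2(v[1],v[0])))
im=viewer.camera("wrist");cv2.imwrite("pics/w13.png",im)
E
```

```text
[ 0.54201544 -0.37624955  0.08779752] [-1.79845852e+02 -1.67822056e-01  9.78152816e+01] [ 3.44906639 -6.97345569  4.91911033]
0.08514681468274457 -84.4631682469416
```

View pics/w13.png

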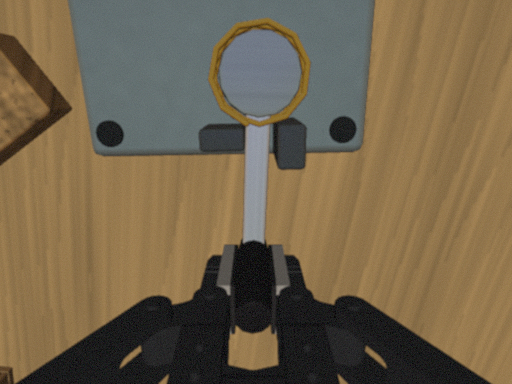

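Near the stop: the bar's right edge is at column 268 and the block's left edge at 275. I'll advance in small steps and watch the force.

arm_command:
  motion:
    - [0,[0,0.05,0],[0,0,-0.3]]
    - [0,[0,0.04,0],[0,0,-0.3]]
    - [0,[0,0,0],[0,0,0]]

```text
time: 29.02
ee_pos: [0.5466, -0.3757, 0.0878]
tcp_rot: [-179.8, -0.2, 101.4]
wrist_force: [-10.7, 2.0, -4.3]
opening: 0.0143
```

arm_command:
  motion:
    - [0,[0,0.03,0],[0,0,-0.1]]
    - [0,[0,0,0],[0,0,0]]

```text
time: 29.28
ee_pos: [0.5467, -0.3757, 0.0877]
tcp_rot: [-179.6, -0.2, 101.9]
wrist_force: [-20.1, 1.2, -0.9]
opening: 0.014
```

arm_command:
  motion:
    - [0,[0,0.03,0],[0,0,-0.1]]
    - [0,[0,0,0],[0,0,0]]

```text
time: 29.52
ee_pos: [0.5468, -0.3757, 0.0877]
tcp_rot: [-179.4, -0.2, 102.4]
wrist_force: [-29.6, 1.0, 2.2]
opening: 0.014
```

```bash
python3 - <<'E'
from h import *
o=bot.get_obs()
p,R=cur(); print(p,o["tcp_rot"],R.inv().apply(o["wrist_force"]),o["torque"]);piv=np.array([.5338,-.2915]); v=p[:2]-piv; print(np.hypot(*v),np.degrees(np.arctan2(v[1],v[0])))
im=viewer.camera("wrist");cv2.imwrite("pics/w14.png",im)
E
```

```text
[ 0.54679575 -0.37566369  0.08771657] [-179.44257934   -0.22865871  102.41448271] [  7.35427544 -28.67100768  -1.86858006] [-0.03979053  5.17841814 -0.65839372]
0.08516112053720433 -81.22225519306484
```

View pics/w14.png

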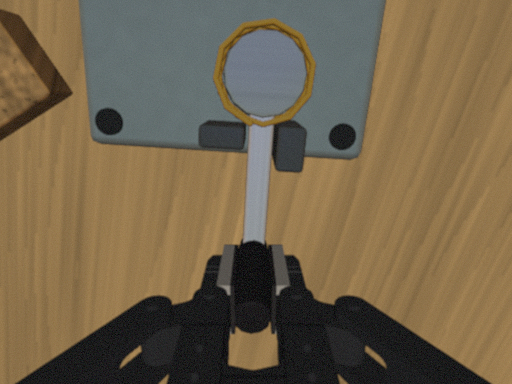

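The stop is reached: the position has frozen at -81.2° while the force climbed from 10 to 20 to 30 N. I'll ease off slightly to a moderate hold and do final checks.

arm_command:
  motion:
    - [0,[0,-0.02,0],[0,0,0]]
    - [0,[0,0,0],[0,0,0]]
    - [0,[0,0,0],[0,0,0]]

```text
time: 29.95
ee_pos: [0.5467, -0.3757, 0.0877]
tcp_rot: [-179.6, -0.2, 102.4]
wrist_force: [-23.7, 0.8, -0.4]
opening: 0.0143
```

```bash
python3 - <<'E'
from h import *
o=bot.get_obs();print(o["time"],o["ee_pos"],o["wrist_force"])
a=viewer.camera("top");b=viewer.camera("scene");cv2.imwrite("pics/t15.png",cv2.resize(a,None,fx=1.5,fy=1.5));cv2.imwrite("pics/s15.png",cv2.resize(b[80:290,80:360],None,fx=2.8,fy=2.8))
E
```

```text
29.95 [ 0.54671261 -0.37567202  0.0877148 ] [-23.6945653    0.84237495  -0.36852476]
```

View pics/t15.png

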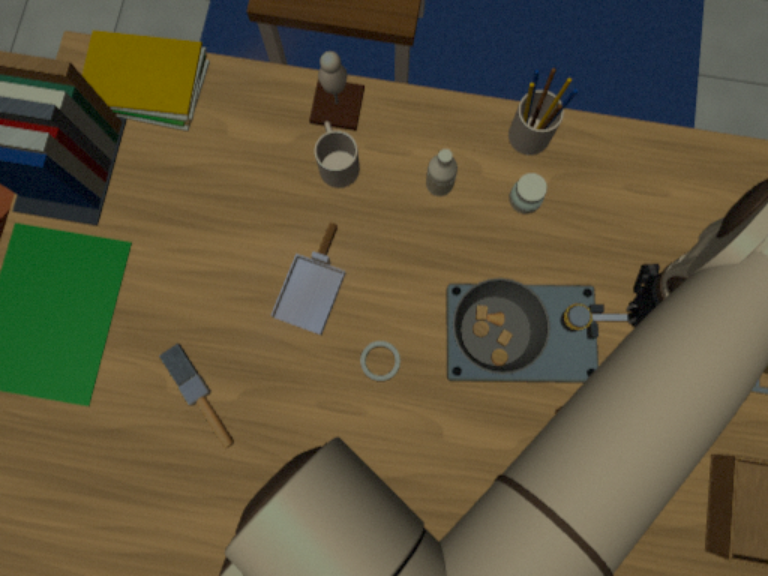

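View pics/s15.png

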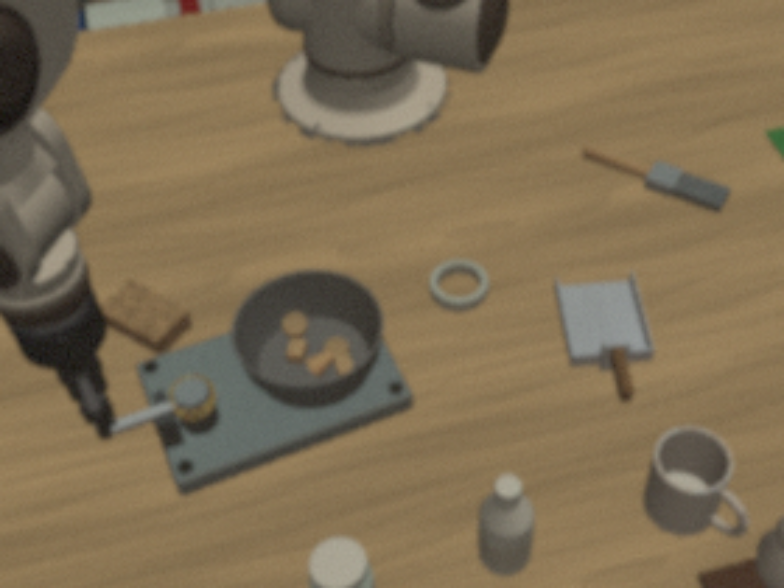

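The pieces are in the bowl around (495,333) in the top view, the tray lies flat and empty at (310,293), the lever is at its stop, and the bystanders haven't moved. Handing in.

```bash
python3 - <<'E'
from workcell import bot
bot.job_done(); o=bot.get_obs(); print(o["time"],o["wrist_force"],o["ee_pos"])
E
```

```text
the job is handed in; nothing more can be done
the job is handed in; nothing more can be done
```

The job is done and handed in at about 30 s of the 67 s allowed.

- **Pieces and tray:** I tipped all five wooden pieces off the tray into the tumbler's bowl. I then put the empty tray back flat at its original spot, to within a few mm.
- **Lever:** I pinched the lever's post and swung it to its stop. I handed in while still gripping it and pressing with about 24 N.
- **Last checks:** The camera views show five pieces in the bowl, an empty tray and the other things unmoved. At the lever's stop, the fingers stayed put while the force rose from 10 to 30 N.
- **Disagreements:** The lever's direction from the finger position was -81.2° against -80.6° expected, which is within measurement error. Early on, the last joint ran into its range end because I had its sign wrong. The arm halted there without contact, and I grasped the tray a half turn round instead.

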